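# Stop the counting scale rocking and set its check weight on

### The job

The counting scale on the packing bench rocks because its levelling screw is wound up too short. With the pan empty, turn the screw's black knob until the scale stands firm with its weight shared by all four feet, neither short nor jacked up, then gently stand the steel check weight in the middle of the pan. Leave the scale where it stands and do not knock over the bottles or the tape roll.

Things in the scene. Friction and masses are not known exactly. Their poses are not given: they have to be found in the camera images.
- scale: grey bench counting scale, loose on the bench, 3.8 kg. Its x points to its back (away from the keypad console), y to its left, z up; origin at bench level, midway between its four rubber feet (36 mm across), at x, y = +-150 mm under the corners of a square tube frame (34 mm high, bosses 38). Square steel pan 222 mm, top at 80 mm; console out to x = -176 mm, 77 high. Only the rear-left foot (a screw) adjusts
- pan_middle (a point): middle of the pan's top face, 80 mm above the scale's origin; axes as the scale's
- level_screw: levelling screw in the rear-left boss (x +150, y +150 mm of the scale): steel stem with a rubber pad 36 mm across below and the knob on top; origin at the pad's underside, which should come level with the undersides of the three fixed feet; it slides along the scale's z
- knob_grip (a point): middle of the black fluted knob on top of the levelling screw, on its axis: knob 44 mm across, 26 mm high (13 mm above and below this point), 65 mm above the pad's underside; 14 mm or more free below it down to the boss, 55 mm from its axis to the pan's corner; grip across it at any yaw
- level_knob (a joint): turn of the knob in rad, growing clockwise seen from above, which screws the foot down 4 mm a turn (knob and pad sink together). At 0 the pad is level with the three fixed feet; it starts between about -5.6 (3.6 mm short) and -2.2. The rubber gives a little: the load is shared within about 0.6 rad of 0. It turns stiffly (0.05 N m) and stays where left
- weight: 500 g steel check weight, plain cylinder 40 mm across and 45 mm high with a small knob (27 mm across) on a neck, 69 mm in all, standing on the bench to the right; origin at the centre of its underside, z up
- bottle0: gold bottle, 58 mm across, 82 mm high, 80 g, standing on the bench; origin under its centre: a bystander, leave alone
- bottle1: a second such bottle: leave alone
- tape_roll: roll of brown tape, 96 mm across, 48 mm high, lying flat; origin under its centre: leave alone
Things that resemble listed ones, but are neither listed nor needed, are in the scene too. There is more than one size of the weight; the job needs the smallest.

How it is judged:
By the outcome, as a careful person would: the job done as asked, in the order asked, and still so for the second after the job is handed in, with the robot touching nothing.
It also fails if it takes over 72 s, if anything falls off the work surface, if the arm or the gripper's body presses on something with over 40 N, if the wrist force passes 120 N, or if a joint passes its speed limit or range.

### The arm

A 6-joint arm with a two-finger parallel gripper is mounted at the origin on the work surface. World frame = base frame: x ahead of the robot, y to its left, z up, the work surface at z = 0. Lengths are in mm, angles in rad, forces in N, time in s.
With the tool pointing down it reaches from about 275 to 875 mm from the base axis. Payload 12.5 kg.
Tool frame: the origin (TCP) lies at the very end of the fingers, on their centre line; the grasp point (between the pads) lies 19 mm behind it; z points along the fingers, y is the line along which they close (so a half turn about z gives the same grasp; the last joint's range is limited). The gripper opens to 85 mm and grips with 20 to 120 N. Pads are 22 mm wide; open, the fingers measure 114 mm over their backs; the gripper's body (76 mm by 85 mm) begins 54 mm behind the grasp point. The pads swing forward as they close: fully open they stand 13 mm farther back than shut.
Start: joints at [1.148, 0.351, 1.652, -0, 1.139, -0.085], TCP at [182.245, 518.914, 231.29] pointing down, gripper open.
Joint ranges: [-2.75, 2.75], [-0.79, 2.1], [0.01, 2.65], [-1.57, 4.71], [0.07, 3.14], [-2.87, 2.87]. Speed limits (rad/s): [2.22, 2.22, 2.79, 3.14, 3.14, 3.14].

### API

Orientations are given as a unit quaternion [x, y, z, w].
In Python, from cell import robot gives the robot as it stands.
- The arm moves only by the tool move_arm, never from a script. Its argument "moves" is a list of rows, each an object of numbers: "jaw": the opening, from 0 (shut) to 1 (fully open); "dx", "dy", "dz": the shift along the world's x, y, z in cm; "turn": the turn about the world's z in degrees. A call has 1 to 10 rows; each row is the pose to reach, as a shift and turn from the pose commanded when the call began; what a row does not reach only later rows make up. A row lasts 1/8 s, in which the tool goes at most 62.5 mm and 10.7 degrees, less where a joint would pass 70% of its speed; a pose out of reach is approached as far as the arm can. A call with a gripper value outside its range is refused whole. The fingers move at their own pace and stop on an object; the grip force is fixed at half the most. Time passes only in rows, so rows that repeat a pose let the fingers close. It gives the time, the measured TCP pose, the force, the opening and the grip force at its end, in the units of the state.
- robot.sense(): the state, without advancing time (a new reading comes with each control period).
- robot.snapshot(name): name is "scene" or "top" or "wrist"; returns a dict with "frame" (420x560x3 uint8, red, green, blue), "mtx" (3x3 intrinsics, pixels), "R" (3x3) and "t" (3): a world point X has camera coordinates R X + t. Camera axes: x right, y down, z forward; pixel columns grow to the right and rows downward; lengths in mm; the calibration is good to about 2 mm. A picture is of the moment at which its call begins. There is no depth.
- robot.sign_off(): hands the job in; it is judged then, once.
The state is a dict: "time_s": time; "joints": joint angles; "dq": joint speeds; "joint_efforts": joint torques, N m; "tcp_pos": TCP position; "eef_rot": TCP orientation; "force": force on the tool from outside, world axes, zero at the start; "ft_torque": the same for the moment, N m; "width": finger opening in mm; "grip_force": force on a finger pad.
Only numpy, scipy, OpenCV 4.12 (cv2) and the standard library are available. Lean on these libraries where they do the work, as an engineer would, in place of code of your own. Each camera call takes 0.05 s, during which the arm holds its last target. There are 200 camera calls.

## Working session

There is one attempt and no reset: what is moved stays moved. The work goes in short steps, Python scripts to look and compute and a tool call to move; the robot and the scene stay as the last step left them, time stands still between calls to the robot, and variables do not carry over. Pictures are saved under pics/ and viewed, at most 10 in all, crops included, and the job is handed in when it is done.

Besides the shell and the picture viewer there is one more tool, called as name([rows], argument=value, ...), one row to a line, values as JSON. move_arm: Moves the arm, as the interface text tells. Its arguments: {"type":"object","properties":{"moves":{"type":"array"}},"required":["moves"]}

```bash
mkdir -p pics
cat > h.py <<'E'
import numpy as np, cv2
from cell import robot
def snap(n):
    s=robot.snapshot(n); s={k:np.array(v) for k,v in s.items()}; return s
def ray(s,u,v,z):
    C=-s['R'].T@s['t']; d=s['R'].T@np.linalg.solve(s['mtx'],[u,v,1.]); return C+d*(z-C[2])/d[2]
def proj(s,X):
    p=s['mtx']@(s['R']@np.array(X,float)+s['t']); return p[:2]/p[2]
def save(s,f,crop=None,k=1):
    im=s['frame'][:,:,::-1]
    if crop: im=im[crop[1]:crop[3],crop[0]:crop[2]]
    cv2.imwrite('pics/'+f,cv2.resize(im,None,fx=k,fy=k,interpolation=cv2.INTER_CUBIC))
E
python3 - <<'E'
from h import *
for n in ['scene','top']:
    s=snap(n); np.savez(n+'0.npz',**s); save(s,n+'0.png',k=1.4); print(n,-s['R'].T@s['t'],s['R'][2])
print(robot.sense())
E
```

```text
scene [1073.66842438 -690.42961821  779.40911608] [-0.5412899   0.55726013 -0.62965577]
top [ 306.94399388  -87.71814949 1115.69714818] [ 1.67099201e-01  6.75238227e-04 -9.85939857e-01]
{'time_s': 0.1, 'joints': array([ 1.14837964e+00,  3.51142595e-01,  1.65234819e+00, -1.02777203e-05,
        1.13908969e+00, -8.45830411e-02]), 'dq': array([-3.75413009e-04, -1.30346469e-03, -1.23964060e-03,  4.36417649e-05,
        1.75527388e-04, -1.34361868e-04]), 'joint_efforts': array([ 7.19898035e-04, -5.06842303e+01, -2.91870528e+01, -5.76198272e-05,
        2.64538823e-03,  2.43165641e-05]), 'tcp_pos': array([182.1447427 , 518.65751675, 230.83855738]), 'eef_rot': array([ 1.68112545e-01,  9.85767685e-01, -4.79294991e-04, -1.19352168e-04]), 'force': array([0.20486337, 0.46002379, 0.0268244 ]), 'ft_torque': array([0.00515608, 0.00093253, 0.00644133]), 'grip_force': 0.0, 'width': 85.60238134855598}
```

View pics/top0.png

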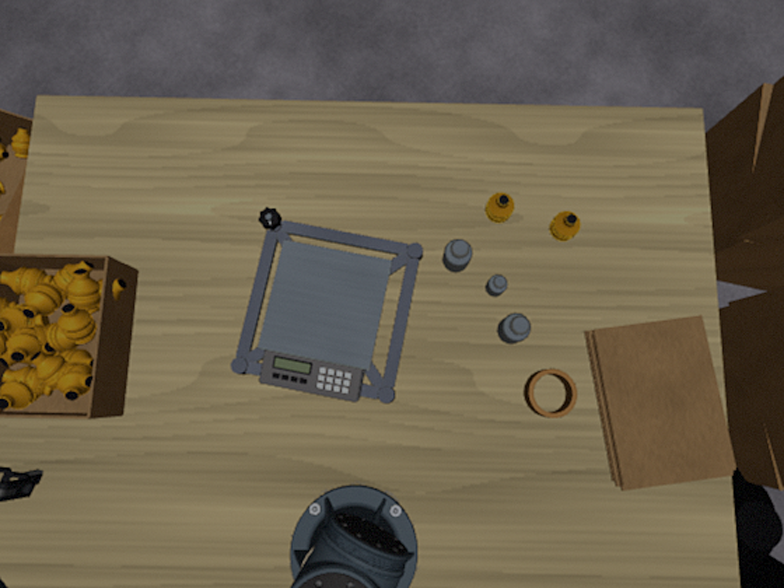

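View pics/scene0.png

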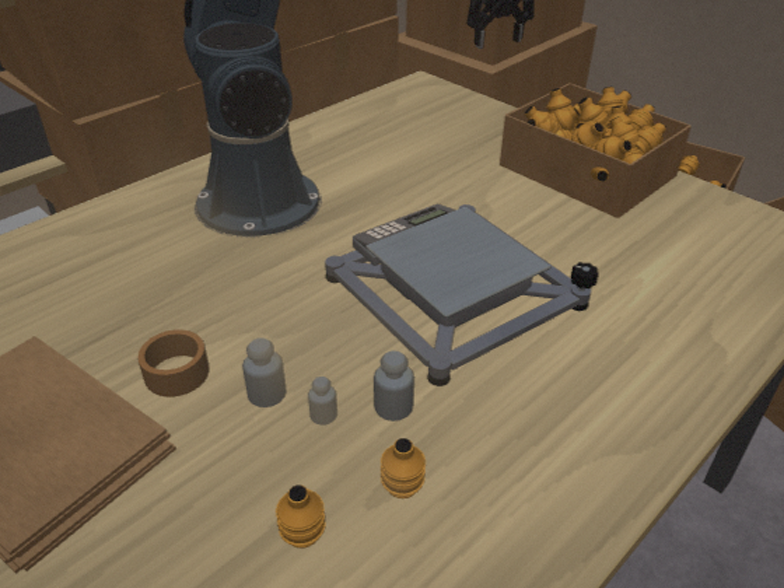

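The top view (1.4x) shows the scale with its black knob at (269,218) and three steel weights at (458,254), (497,285) and (515,327). The one at (497,285) looks smallest, and in the scene view it is at (322,402). The bottles are at (500,207) and (565,225), and the tape roll is at (551,393).

Run:
```python
from h import *
L=lambda n:dict(np.load(n+'0.npz'))
t,c=L('top'),L('scene')
def dark(s,box):
    x0,y0,x1,y1=[int(b/1.4) for b in box]
    g=s['frame'][y0:y1,x0:x1].max(2); m=(g<52).astype(np.uint8)
    n,l,st,ce=cv2.connectedComponentsWithStats(m); i=1+np.argmax(st[1:,4]); print(st[i]); 
    return np.array([x0+st[i,0]+st[i,2]/2-.5,y0+st[i,1]+st[i,3]/2-.5]) 
a=dark(t,(250,200,292,236)); b=dark(c,(565,255,605,292)); print(a,b)
def tri(a,b):
    A=[]
    for s,p in((t,a),(c,b)):
        P=s['mtx']@np.c_[s['R'],s['t']]; A+=[p[0]*P[2]-P[0],p[1]*P[2]-P[1]]
    X=np.linalg.svd(np.array(A))[2][3]; X=X[:3]/X[3]; print('tri',X,[np.linalg.norm(proj(s,X)-p) for s,p in((t,a),(c,b))]); return X
K=tri(a,b)
# bosses (top z 38): front-left, front-right, rear-right
B=[ray(t,u/1.4,v/1.4,38) for u,v in((240,366),(387,395),(415,251))]
for x in B: print('boss',x)
print('centre',(B[0]+B[2])/2, 'x axis deg',np.degrees(np.arctan2(*(B[2]-B[1])[1::-1])), np.linalg.norm(B[2]-B[1]),np.linalg.norm(B[0]-B[1]))
for n,p,q in(('A',(459,247),(394,364)),('B',(497,281),(321,384)),('C',(517,321),(261,349))):
    tri(np.array(p)/1.4,np.array(q)/1.4)
save(c,'crop1.png',(160,230,310,320),5)
```

```text
[  7   6  16  17 154]
[  5   6  19  18 245]
[192.5 156. ] [417.  196.5]
tri [647.66515397 188.8180965   63.27033349] [np.float64(0.013227052977718078), np.float64(0.009416362116375941)]
boss [348.91889728 235.14609725  38.        ]
boss [298.06158763 -58.96358892  38.        ]
boss [ 592.19179037 -109.33744451   38.        ]
centre [470.55534382  62.90432637  38.        ] x axis deg -9.718406993743516 298.4126362774492 298.4744100334754
tri [ 588.84062784 -196.04391485   85.80996336] [np.float64(0.3760745321352199), np.float64(0.3111109914245649)]
tri [ 526.90402709 -276.03559853   59.11467632] [np.float64(0.6689247925617612), np.float64(0.5582527855407642)]
tri [ 441.85652689 -309.50686697   90.50919249] [np.float64(1.2381048353136368), np.float64(0.9817417495378776)]
```

View pics/crop1.png

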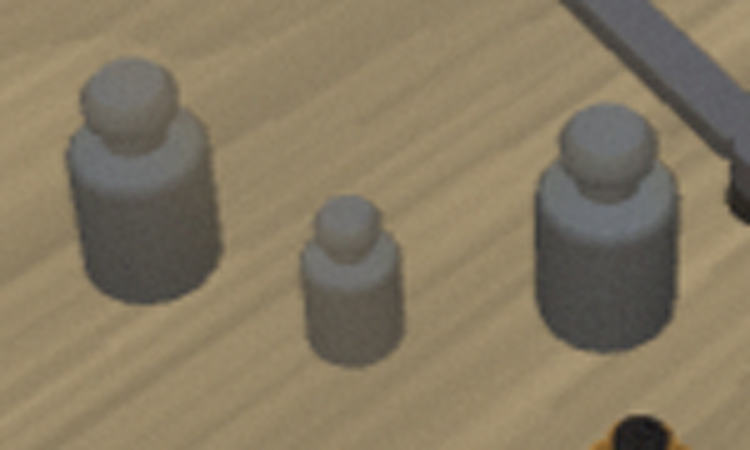

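The crop shows three weights. Those at crop (143,180) and (607,230) are clearly larger, with tops about 86–90 mm high. The one at (352,280) is smallest, with its top measured at about 60 mm plus, which fits the 69 mm, 40 mm wide description, so it is the one I'll use. First I move above the knob.

move_arm([
  {"jaw":0.68,"dx":6,"dy":-3.5,"dz":-0.5,"turn":10},
  {"jaw":0.68,"dx":12,"dy":-7,"dz":-1,"turn":20},
  {"jaw":0.68,"dx":18,"dy":-11,"dz":-2,"turn":30},
  {"jaw":0.68,"dx":24,"dy":-15,"dz":-3,"turn":40},
  {"jaw":0.68,"dx":30,"dy":-19,"dz":-4,"turn":50},
  {"jaw":0.68,"dx":36,"dy":-24,"dz":-5,"turn":60},
  {"jaw":0.68,"dx":41,"dy":-28.5,"dz":-6,"turn":70},
  {"jaw":0.68,"dx":46.3,"dy":-33.2,"dz":-7,"turn":80},
  {"jaw":0.68,"dx":46.3,"dy":-33.2,"dz":-7,"turn":90},
  {"jaw":0.68,"dx":46.3,"dy":-33.2,"dz":-7,"turn":95},
])

```text
time_s: 1.35
tcp_pos: [646.6, 184.7, 160.2]
eef_rot: [-0.614, 0.789, 0.0, -0.0]
force: [-0.3, 0.1, -0.9]
width: 57.8
grip_force: 0.0
```

Run:
```python
from h import *
s=snap('wrist'); np.savez('wrist1.npz',**s); save(s,'wrist1.png',k=1.4)
q=robot.sense(); print(q['tcp_pos'],np.degrees(q['joints']),q['width'],proj(s,[645,187,65]))
```

```text
[649.00659529 181.72381133 159.50958157] [ 1.17135746e+01  3.70586595e+01  7.81311528e+01 -7.68269896e-02
  6.48366375e+01 -1.54134108e+02] 58.05419481939628 [282.24144639 214.67493161]
```

View pics/wrist1.png

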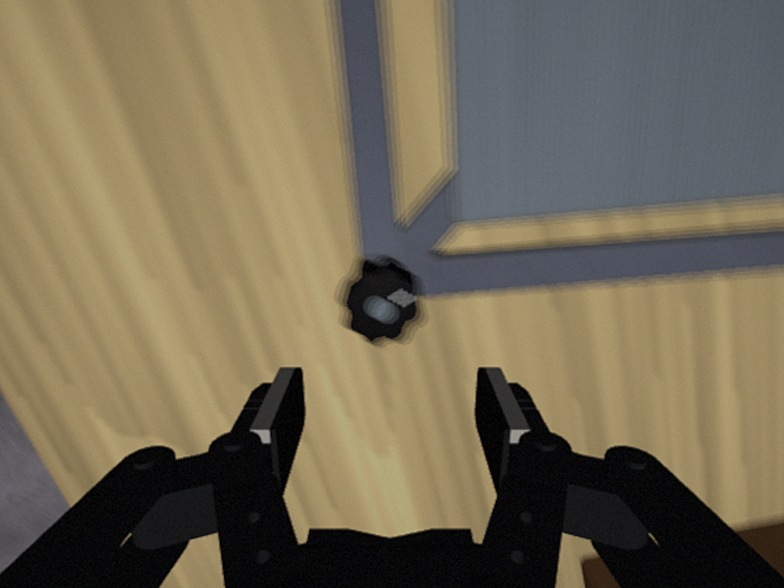

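The wrist view, blurred because the arm was still settling, shows the knob at (383,302) ahead of the fingers, with a light mark on top. I'll measure it once more now that the arm is still.

move_arm([
  {"jaw":0.68},
  {"jaw":0.68},
])

```text
validation failed for argument at $.mo...
```

Run:
```python
from h import *
s=snap('wrist'); np.savez('wrist2.npz',**s)
m=(s['frame'][170:262,225:320].max(2)<60).astype(np.uint8)
m=cv2.morphologyEx(m,cv2.MORPH_CLOSE,np.ones((15,15)))
n,l,st,ce=cv2.connectedComponentsWithStats(m); 
for i in range(1,n):
  if st[i,4]>300:
    u,v=ce[i]+[225,170]; print(st[i],u,v,[ray(s,u,v,z).round(1) for z in(65,72,78)])
q=robot.sense(); print(q['tcp_pos'],np.degrees(q['joints'])[[0,5]],proj(s,[645,187,65]),-s['R'].T@s['t'])
```

```text
[  28   18   57   64 2776] 281.3278097982709 219.3530259365994 [array([648.9, 187.2,  65. ]), array([648.4, 184.7,  72. ]), array([647.9, 182.6,  78. ])]
[647.16555314 183.64862049 159.72765118] [  11.89169571 -153.66148296] [286.25805643 217.92144497] [630.30470758 102.38894021 302.07199371]
```

move_arm([
  {"jaw":0.68,"dx":0.2,"dy":-0.1,"dz":-3,"turn":0},
  {"jaw":0.68,"dx":0.2,"dy":-0.1,"dz":-6,"turn":0},
  {"jaw":0.68,"dx":0.2,"dy":-0.1,"dz":-8.5,"turn":0},
  {"jaw":0.68,"dx":0.2,"dy":-0.1,"dz":-10.5,"turn":0},
  {"jaw":0.68,"dx":0.2,"dy":-0.1,"dz":-11.5,"turn":0},
  {"jaw":0.68,"dx":0.2,"dy":-0.1,"dz":-11.5,"turn":0},
])

```text
time_s: 2.2
tcp_pos: [647.1, 186.0, 46.0]
eef_rot: [-0.613, 0.79, 0.0, -0.0]
force: [0.5, 0.0, 0.5]
width: 58.1
grip_force: 0.0
```

Run:
```python
from h import *
s=snap('wrist'); save(s,'wrist3.png',k=1.4)
q=robot.sense(); print(q['tcp_pos'],np.degrees(q['joints'])[[0,5]],q['force'])
```

```text
[647.48945581 186.06214834  46.75204081] [  12.07470585 -153.56880511] [ 0.26229445  0.69235312 -0.44233491]
```

View pics/wrist3.png

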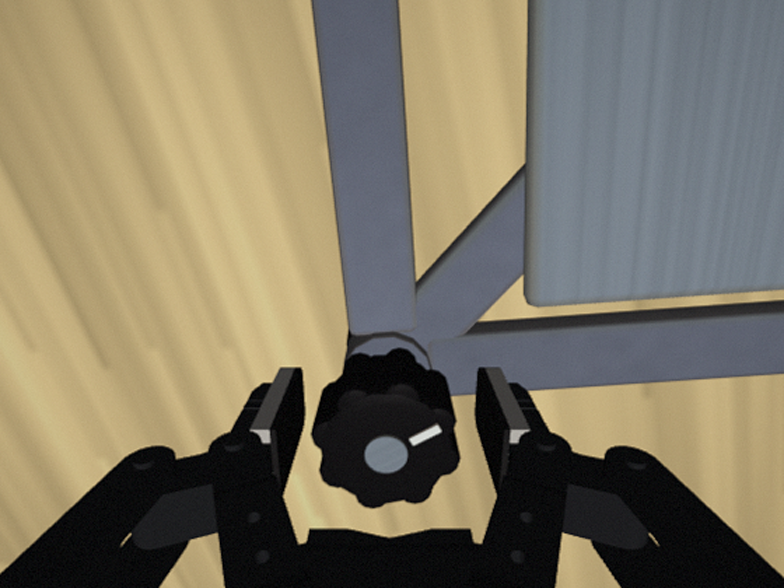

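The wrist view shows the knob top at (386,455), centred between the pads (inner edges at 300 and 478). The boss is just visible behind it. I close the gripper and check where the knob axis lies against the TCP.

Run:
```python
from h import *
s=dict(np.load('wrist2.npz')); C=-s['R'].T@s['t']; C2=C-[647.17,183.65,159.73]+[647.49,186.06,46.75]; s['t']=-s['R']@C2
for z in(77,79,81): print(z,ray(s,386/1.4,455/1.4,z))
```

```text
77 [652.53918587 188.45469355  77.        ]
79 [652.14817706 186.96206682  79.        ]
81 [651.75716826 185.46944008  81.        ]
```

move_arm([
  {"jaw":0.3,"dx":0,"dy":0,"dz":0,"turn":0},
  {"jaw":0.3,"dx":0,"dy":0,"dz":0,"turn":0},
  {"jaw":0.3,"dx":0,"dy":0,"dz":0,"turn":0},
])

```text
time_s: 2.62
tcp_pos: [648.0, 186.1, 47.1]
eef_rot: [-0.613, 0.79, -0.0, 0.001]
force: [3.5, 0.5, 1.8]
width: 42.4
grip_force: 60.6
```

move_arm([
  {"jaw":0.3,"dx":0.1,"dy":0,"dz":-0.1,"turn":0},
  {"jaw":0.3,"dx":0.1,"dy":0,"dz":-0.1,"turn":0},
])

```text
time_s: 2.88
tcp_pos: [648.4, 186.2, 46.0]
eef_rot: [-0.613, 0.79, 0.0, 0.0]
force: [-0.6, 1.6, 8.0]
width: 42.5
grip_force: 61.6
```

move_arm([
  {"jaw":0.3,"dx":0,"dy":0,"dz":-0.1,"turn":0},
  {"jaw":0.3,"dx":0,"dy":0,"dz":-0.1,"turn":0},
])

```text
time_s: 3.12
tcp_pos: [648.5, 186.2, 45.8]
eef_rot: [-0.613, 0.79, 0.0, 0.0]
force: [-3.4, 0.8, 15.9]
width: 42.5
grip_force: 62.2
```

move_arm([
  {"jaw":0.3,"dx":0,"dy":0,"dz":-0.1,"turn":0},
  {"jaw":0.3,"dx":0,"dy":0,"dz":-0.1,"turn":0},
])

```text
time_s: 3.38
tcp_pos: [648.6, 186.3, 45.7]
eef_rot: [-0.613, 0.79, -0.0, 0.001]
force: [-6.6, -0.5, 21.4]
width: 42.5
grip_force: 62.9
```

move_arm([
  {"jaw":0.3,"dx":0,"dy":0,"dz":0.2,"turn":0},
  {"jaw":0.3,"dx":0,"dy":0,"dz":0.4,"turn":0},
  {"jaw":0.3,"dx":0,"dy":0,"dz":0.4,"turn":0},
])

```text
time_s: 3.75
tcp_pos: [648.1, 186.0, 47.2]
eef_rot: [-0.613, 0.79, 0.0, -0.0]
force: [0.5, 1.7, 0.8]
width: 42.6
grip_force: 60.7
```

move_arm([
  {"jaw":0.3,"dx":0,"dy":0,"dz":0.1,"turn":0},
  {"jaw":0.3,"dx":0,"dy":0,"dz":0.1,"turn":0},
])

```text
time_s: 4.0
tcp_pos: [648.0, 185.9, 47.9]
eef_rot: [-0.613, 0.79, 0.0, -0.0]
force: [0.7, 2.0, -1.2]
width: 42.4
grip_force: 61.1
```

move_arm([
  {"jaw":0.3,"dx":0,"dy":0,"dz":0.1,"turn":0},
  {"jaw":0.3,"dx":0,"dy":0,"dz":0.1,"turn":0},
])

```text
time_s: 4.25
tcp_pos: [647.9, 185.8, 48.5]
eef_rot: [-0.613, 0.79, 0.0, -0.0]
force: [3.0, 1.0, -8.2]
width: 42.7
grip_force: 62.0
```

move_arm([
  {"jaw":0.3,"dx":0,"dy":0,"dz":0.1,"turn":0},
  {"jaw":0.3,"dx":0,"dy":0,"dz":0.1,"turn":0},
])

```text
time_s: 4.5
tcp_pos: [647.7, 185.8, 49.3]
eef_rot: [-0.613, 0.79, 0.0, -0.001]
force: [4.4, 1.9, -17.2]
width: 42.4
grip_force: 62.9
```

move_arm([
  {"jaw":0.3,"dx":0,"dy":0,"dz":0.1,"turn":0},
  {"jaw":0.3,"dx":0,"dy":0,"dz":0.1,"turn":0},
])

```text
time_s: 4.75
tcp_pos: [647.6, 185.8, 50.7]
eef_rot: [-0.613, 0.79, 0.0, -0.001]
force: [2.0, 2.1, -17.8]
width: 42.4
grip_force: 63.2
```

The free rocking zone runs from about 46.1 to 48.3 mm, so the foot is about 2.2 mm short, roughly -3.5 rad. I turn the knob 170° clockwise, letting it sink with the thread, and then feel again.

move_arm([
  {"jaw":0.3,"dx":0,"dy":0,"dz":-0.2,"turn":0},
  {"jaw":0.3,"dx":0,"dy":0,"dz":-0.3,"turn":-10},
  {"jaw":0.3,"dx":0,"dy":0,"dz":-0.35,"turn":-20},
  {"jaw":0.3,"dx":0,"dy":0,"dz":-0.36,"turn":-30},
  {"jaw":0.3,"dx":0,"dy":0,"dz":-0.37,"turn":-40},
  {"jaw":0.3,"dx":0,"dy":0,"dz":-0.38,"turn":-50},
  {"jaw":0.3,"dx":0,"dy":0,"dz":-0.39,"turn":-60},
  {"jaw":0.3,"dx":0,"dy":0,"dz":-0.4,"turn":-70},
  {"jaw":0.3,"dx":0,"dy":0,"dz":-0.41,"turn":-80},
  {"jaw":0.3,"dx":0,"dy":0,"dz":-0.42,"turn":-90},
])

```text
time_s: 6.0
tcp_pos: [647.2, 187.4, 47.6]
eef_rot: [0.128, 0.992, 0.001, -0.001]
force: [-3.7, 8.8, -8.9]
width: 42.5
grip_force: 64.1
```

move_arm([
  {"jaw":0.3,"dx":0,"dy":0,"dz":0,"turn":-10},
  {"jaw":0.3,"dx":0,"dy":0,"dz":0,"turn":-20},
  {"jaw":0.3,"dx":0,"dy":0,"dz":0,"turn":-30},
  {"jaw":0.3,"dx":0,"dy":0,"dz":0,"turn":-40},
  {"jaw":0.3,"dx":0,"dy":0,"dz":0,"turn":-50},
  {"jaw":0.3,"dx":0,"dy":0,"dz":0,"turn":-60},
  {"jaw":0.3,"dx":0,"dy":0,"dz":0,"turn":-70},
  {"jaw":0.3,"dx":0,"dy":0,"dz":0,"turn":-80},
  {"jaw":0.3,"dx":0,"dy":0,"dz":0,"turn":-80},
])

```text
time_s: 7.12
tcp_pos: [650.2, 186.9, 48.1]
eef_rot: [0.734, 0.679, 0.003, 0.001]
force: [9.3, 6.5, -16.4]
width: 42.4
grip_force: 63.6
```

Run:
```python
from h import *
s=snap('wrist'); np.savez('wrist4.npz',**s); save(s,'wrist4.png',k=1.4)
q=robot.sense(); print(q['tcp_pos'],np.degrees(q['joints'])[[0,5]],q['force'],q['ft_torque'])
```

```text
[650.17167903 186.92426983  48.11015046] [12.08002021 16.43708451] [  9.88456775   6.80524744 -16.29160839] [ 1.10999889 -1.76693341  0.0539307 ]
```

View pics/wrist4.png

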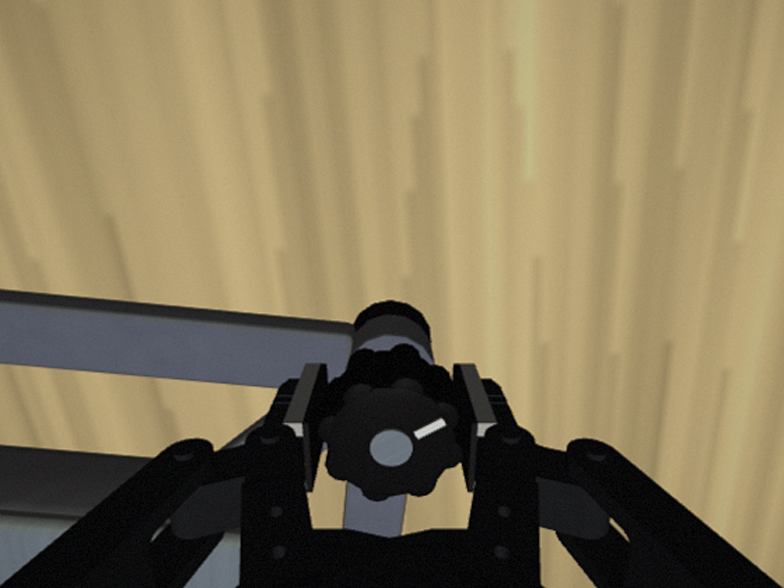

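The mark is still at the same place between the pads (430,428), so the knob turned with the gripper through 170° without slipping. The tool is hanging on the scale with a force of -16 N, so I lower it and feel the remaining gap.

move_arm([
  {"jaw":0.3,"dx":0,"dy":0,"dz":-0.1,"turn":0},
  {"jaw":0.3,"dx":0,"dy":0,"dz":-0.1,"turn":0},
  {"jaw":0.3,"dx":0,"dy":0,"dz":-0.1,"turn":0},
])

```text
time_s: 7.55
tcp_pos: [650.3, 186.9, 47.4]
eef_rot: [0.734, 0.68, 0.003, 0.001]
force: [10.5, 7.1, -14.7]
width: 42.5
grip_force: 63.7
```

move_arm([
  {"jaw":0.3,"dx":0,"dy":0,"dz":-0.1,"turn":0},
  {"jaw":0.3,"dx":0,"dy":0,"dz":-0.1,"turn":0},
  {"jaw":0.3,"dx":0,"dy":0,"dz":-0.1,"turn":0},
])

```text
time_s: 7.92
tcp_pos: [650.4, 186.9, 46.9]
eef_rot: [0.734, 0.68, 0.003, 0.001]
force: [8.5, 6.4, -10.9]
width: 42.6
grip_force: 64.2
```

move_arm([
  {"jaw":0.3,"dx":0,"dy":0,"dz":-0.1,"turn":0},
  {"jaw":0.3,"dx":0,"dy":0,"dz":-0.1,"turn":0},
  {"jaw":0.3,"dx":0,"dy":0,"dz":-0.1,"turn":0},
])

```text
time_s: 8.3
tcp_pos: [650.5, 187.0, 46.5]
eef_rot: [0.733, 0.68, 0.003, 0.001]
force: [7.0, 5.4, -6.0]
width: 42.5
grip_force: 64.9
```

move_arm([
  {"jaw":0.3,"dx":0,"dy":0,"dz":-0.1,"turn":0},
  {"jaw":0.3,"dx":0,"dy":0,"dz":-0.1,"turn":0},
  {"jaw":0.3,"dx":0,"dy":0,"dz":-0.1,"turn":0},
])

```text
time_s: 8.68
tcp_pos: [650.6, 187.0, 46.2]
eef_rot: [0.733, 0.68, 0.003, 0.001]
force: [2.8, 5.3, 0.7]
width: 42.5
grip_force: 65.6
```

move_arm([
  {"jaw":0.3,"dx":0,"dy":0,"dz":-0.1,"turn":0},
  {"jaw":0.3,"dx":0,"dy":0,"dz":-0.1,"turn":0},
  {"jaw":0.3,"dx":0,"dy":0,"dz":-0.1,"turn":0},
])

```text
time_s: 9.05
tcp_pos: [650.7, 187.1, 46.0]
eef_rot: [0.733, 0.68, 0.003, 0.001]
force: [1.3, 4.6, 7.7]
width: 42.2
grip_force: 66.3
```

move_arm([
  {"jaw":0.3,"dx":0,"dy":0,"dz":-0.1,"turn":0},
  {"jaw":0.3,"dx":0,"dy":0,"dz":-0.1,"turn":0},
  {"jaw":0.3,"dx":0,"dy":0,"dz":-0.1,"turn":0},
])

```text
time_s: 9.43
tcp_pos: [650.8, 187.1, 45.9]
eef_rot: [0.733, 0.68, 0.003, 0.001]
force: [-2.4, 3.9, 14.7]
width: 42.3
grip_force: 67.0
```

The free play is now nearly gone. The lift curve still crosses -12.4 N (lift-off with an equal share on all feet) about 0.65 mm above pad touch, so about 55° is left. I turn that and check.

move_arm([
  {"jaw":0.3,"dx":0,"dy":0,"dz":0.2,"turn":0},
  {"jaw":0.3,"dx":0,"dy":0,"dz":0.2,"turn":-10},
  {"jaw":0.3,"dx":0,"dy":0,"dz":0.2,"turn":-20},
  {"jaw":0.3,"dx":0,"dy":0,"dz":0.2,"turn":-30},
  {"jaw":0.3,"dx":0,"dy":0,"dz":0.2,"turn":-40},
  {"jaw":0.3,"dx":0,"dy":0,"dz":0.2,"turn":-50},
  {"jaw":0.3,"dx":0,"dy":0,"dz":0.2,"turn":-55},
  {"jaw":0.3,"dx":0,"dy":0,"dz":0.2,"turn":-55},
])

```text
time_s: 10.42
tcp_pos: [652.0, 186.1, 46.2]
eef_rot: [0.965, 0.264, 0.005, 0.001]
force: [12.0, 1.1, -1.8]
width: 42.6
grip_force: 65.0
```

move_arm([
  {"jaw":0.3,"dx":0,"dy":0,"dz":0.1,"turn":0},
  {"jaw":0.3,"dx":0,"dy":0,"dz":0.1,"turn":0},
  {"jaw":0.3,"dx":0,"dy":0,"dz":0.1,"turn":0},
])

```text
time_s: 10.8
tcp_pos: [651.6, 186.3, 46.4]
eef_rot: [0.964, 0.264, 0.004, 0.0]
force: [12.5, 2.1, -8.8]
width: 42.6
grip_force: 64.3
```

move_arm([
  {"jaw":0.3,"dx":0,"dy":0,"dz":0.1,"turn":0},
  {"jaw":0.3,"dx":0,"dy":0,"dz":0.1,"turn":0},
  {"jaw":0.3,"dx":0,"dy":0,"dz":0.1,"turn":0},
])

```text
time_s: 11.18
tcp_pos: [651.1, 186.8, 46.7]
eef_rot: [0.964, 0.264, 0.004, -0.0]
force: [13.1, 5.9, -14.1]
width: 42.6
grip_force: 64.0
```

move_arm([
  {"jaw":0.3,"dx":0,"dy":0,"dz":0.1,"turn":0},
  {"jaw":0.3,"dx":0,"dy":0,"dz":0.1,"turn":0},
  {"jaw":0.3,"dx":0,"dy":0,"dz":0.1,"turn":0},
])

```text
time_s: 11.55
tcp_pos: [650.8, 187.1, 47.4]
eef_rot: [0.964, 0.264, 0.004, -0.0]
force: [12.9, 7.8, -15.9]
width: 42.3
grip_force: 63.9
```

move_arm([
  {"jaw":0.3,"dx":0,"dy":0,"dz":0.1,"turn":0},
  {"jaw":0.3,"dx":0,"dy":0,"dz":0.1,"turn":0},
  {"jaw":0.3,"dx":0,"dy":0,"dz":0.1,"turn":0},
])

```text
time_s: 11.92
tcp_pos: [650.6, 187.0, 48.3]
eef_rot: [0.964, 0.264, 0.003, -0.0]
force: [12.4, 7.6, -17.5]
width: 42.3
grip_force: 63.8
```

Lift-off now comes near -12 to -13 N at about 46.6 mm, so the four feet share the load with perhaps 0.1 mm still short. I add 8°, settle, release and rise.

move_arm([
  {"jaw":0.3,"dx":0.1,"dy":0,"dz":-0.2,"turn":0},
  {"jaw":0.3,"dx":0.1,"dy":0,"dz":-0.4,"turn":0},
  {"jaw":0.3,"dx":0.1,"dy":0,"dz":-0.4,"turn":-8},
  {"jaw":0.3,"dx":0.1,"dy":0,"dz":-0.4,"turn":-8},
])

```text
time_s: 12.42
tcp_pos: [651.5, 186.9, 46.1]
eef_rot: [0.981, 0.195, 0.003, -0.0]
force: [3.3, 4.8, 0.9]
width: 42.4
grip_force: 65.7
```

move_arm([
  {"jaw":0.68,"dx":0,"dy":0,"dz":0,"turn":0},
  {"jaw":0.68,"dx":0,"dy":0,"dz":0,"turn":0},
  {"jaw":0.68,"dx":0,"dy":0,"dz":0,"turn":0},
  {"jaw":0.68,"dx":0,"dy":0,"dz":2,"turn":0},
  {"jaw":0.68,"dx":0,"dy":0,"dz":5,"turn":0},
  {"jaw":0.68,"dx":0,"dy":0,"dz":9,"turn":0},
  {"jaw":0.68,"dx":0,"dy":0,"dz":13,"turn":0},
])

```text
time_s: 13.3
tcp_pos: [649.3, 185.9, 175.9]
eef_rot: [0.981, 0.196, 0.001, 0.0]
force: [0.0, -0.5, 0.3]
width: 58.1
grip_force: 0.0
```

Run:
```python
from h import *
t=snap('top'); np.savez('top1.npz',**t); save(t,'top1.png',(120,120,440,320),2.4)
q=robot.sense(); print(q['tcp_pos'],np.degrees(q['joints'])[[0,5]],q['force'])
```

```text
[651.47816882 186.38636039 182.01766077] [12.03177979 79.38153103] [ 1.50450741 -0.42548229  5.0637195 ]
```

View pics/top1.png

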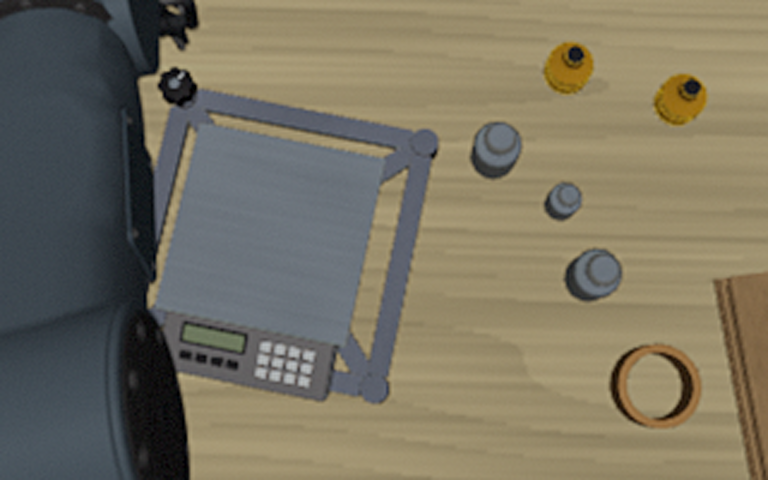

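The top view (2.4x crop) shows the scale still in place, with its rear-right boss at (425,143) and front-right boss at (375,388), matching the start within 1 px. The small weight at (564,200) stands between the two larger ones. I go above it with the closing line crossing the gap between them.

move_arm([
  {"jaw":0.75,"dx":-1,"dy":-5,"dz":0.5,"turn":2},
  {"jaw":0.75,"dx":-2.5,"dy":-11,"dz":0.5,"turn":4},
  {"jaw":0.75,"dx":-4,"dy":-17,"dz":0.5,"turn":6},
  {"jaw":0.75,"dx":-5.5,"dy":-23,"dz":0.5,"turn":8},
  {"jaw":0.75,"dx":-7,"dy":-29,"dz":0,"turn":10},
  {"jaw":0.75,"dx":-9,"dy":-35,"dz":0,"turn":12},
  {"jaw":0.75,"dx":-11,"dy":-41,"dz":0,"turn":14},
  {"jaw":0.75,"dx":-12.2,"dy":-46.2,"dz":0,"turn":14},
  {"jaw":0.75,"dx":-12.2,"dy":-46.2,"dz":-1,"turn":14},
  {"jaw":0.75,"dx":-12.2,"dy":-46.2,"dz":-1,"turn":14},
])

```text
time_s: 14.6
tcp_pos: [527.0, -275.6, 163.0]
eef_rot: [0.949, 0.314, -0.0, -0.0]
force: [0.2, 0.5, -0.1]
width: 63.7
grip_force: 0.0
```

move_arm([
  {"jaw":0.75,"dx":0,"dy":0,"dz":0,"turn":0},
  {"jaw":0.75,"dx":0,"dy":0,"dz":0,"turn":0},
])

```text
time_s: 14.85
tcp_pos: [527.7, -275.2, 163.5]
eef_rot: [0.949, 0.315, 0.0, 0.0]
force: [0.3, 0.1, 0.1]
width: 64.1
grip_force: 0.0
```

Run:
```python
from h import *
s=snap('wrist'); np.savez('wrist5.npz',**s); save(s,'wrist5.png',k=1.4)
q=robot.sense(); print(q['tcp_pos'],np.degrees(q['joints'])[[0,5]],1.4*proj(s,[527,-276,0]),1.4*proj(s,[527,-276,69]))
```

```text
[ 527.67058661 -275.34650789  163.45912746] [-32.03718899  21.24430329] [387.45038563 265.18864399] [386.97655248 298.25596441]
```

View pics/wrist5.png

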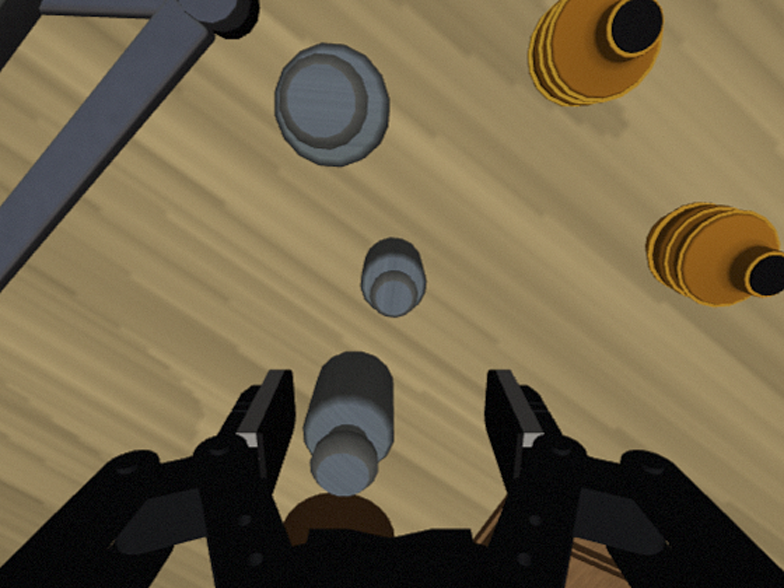

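The wrist view shows the small weight's head at (394,295), clear of the larger ones at (332,105) and (350,420). I compute the offset.

Run:
```python
from h import *
s=dict(np.load('wrist5.npz')); print(ray(s,394/1.4,293.5/1.4,66), ray(s,345/1.4,462/1.4,100),ray(s,325/1.4,100/1.4,100))
# pan middle from four pan corners, top1
t=dict(np.load('top1.npz')); f=lambda u,v,z:ray(t,120+u/2.4,120+v/2.4,z)
a,b=f(425,143,38),f(375,388,38); x=(a-b)/np.linalg.norm(a-b); y=np.array([-x[1],x[0],0]); m=(a+b)/2+150*y; print(m,np.linalg.norm(a-b))
c=f(203,123,80),f(386,157,80); print('pan rear corners',c, (c[0]+c[1])/2-111*x)
```

```text
[ 530.66527095 -278.04254224   66.        ] [ 448.05287233 -307.03377954  100.        ] [ 589.76638797 -197.56771744  100.        ]
[472.04196113  62.76390913  38.        ] 296.7342711583946
pan rear corners (array([598.71924132, 147.9852867 ,  80.        ]), array([562.64917084, -65.55578786,  80.        ])) [471.45620286  60.96932641  80.        ]
```

move_arm([
  {"jaw":0.75,"dx":0.25,"dy":-0.25,"dz":-3,"turn":0},
  {"jaw":0.75,"dx":0.25,"dy":-0.25,"dz":-6,"turn":0},
  {"jaw":0.75,"dx":0.25,"dy":-0.25,"dz":-9,"turn":0},
  {"jaw":0.75,"dx":0.25,"dy":-0.25,"dz":-12,"turn":0},
  {"jaw":0.75,"dx":0.25,"dy":-0.25,"dz":-14,"turn":0},
  {"jaw":0.75,"dx":0.25,"dy":-0.25,"dz":-15.1,"turn":0},
  {"jaw":0.75,"dx":0.25,"dy":-0.25,"dz":-15.1,"turn":0},
])

```text
time_s: 15.78
tcp_pos: [529.8, -278.5, 11.9]
eef_rot: [0.949, 0.314, -0.0, -0.0]
force: [0.2, -0.1, 0.1]
width: 64.1
grip_force: 0.0
```

move_arm([
  {"jaw":0.3,"dx":0,"dy":0,"dz":0,"turn":0},
  {"jaw":0.3,"dx":0,"dy":0,"dz":0,"turn":0},
  {"jaw":0.3,"dx":0,"dy":0,"dz":0,"turn":0},
  {"jaw":0.3,"dx":0,"dy":0,"dz":0,"turn":0},
])

```text
time_s: 16.27
tcp_pos: [530.1, -278.7, 13.3]
eef_rot: [0.949, 0.314, 0.0, 0.0]
force: [-3.1, 2.4, 5.2]
width: 38.6
grip_force: 59.9
```

move_arm([
  {"jaw":0.3,"dx":0,"dy":0,"dz":2,"turn":0},
  {"jaw":0.3,"dx":0,"dy":0,"dz":5,"turn":0},
  {"jaw":0.3,"dx":0,"dy":0,"dz":9,"turn":0},
  {"jaw":0.3,"dx":0,"dy":0,"dz":13,"turn":0},
  {"jaw":0.3,"dx":0,"dy":1,"dz":16,"turn":0},
  {"jaw":0.3,"dx":-1,"dy":4,"dz":16,"turn":0},
  {"jaw":0.3,"dx":-1.5,"dy":8,"dz":16,"turn":0},
  {"jaw":0.3,"dx":-2,"dy":12,"dz":16,"turn":0},
  {"jaw":0.3,"dx":-3,"dy":16,"dz":16,"turn":0},
  {"jaw":0.3,"dx":-3.5,"dy":20,"dz":16,"turn":0},
])

```text
time_s: 17.52
tcp_pos: [494.1, -77.4, 173.3]
eef_rot: [0.949, 0.314, 0.0, 0.0]
force: [0.9, 1.1, -4.4]
width: 38.6
grip_force: 61.6
```

move_arm([
  {"jaw":0.3,"dx":-0.7,"dy":4,"dz":0,"turn":0},
  {"jaw":0.3,"dx":-1.4,"dy":8,"dz":-1,"turn":0},
  {"jaw":0.3,"dx":-2,"dy":11,"dz":-2,"turn":0},
  {"jaw":0.3,"dx":-2.3,"dy":13,"dz":-3,"turn":0},
  {"jaw":0.3,"dx":-2.3,"dy":14.1,"dz":-4,"turn":0},
  {"jaw":0.3,"dx":-2.3,"dy":14.1,"dz":-5,"turn":0},
  {"jaw":0.3,"dx":-2.3,"dy":14.1,"dz":-6,"turn":0},
  {"jaw":0.3,"dx":-2.3,"dy":14.1,"dz":-6,"turn":0},
])

```text
time_s: 18.52
tcp_pos: [471.4, 61.8, 111.4]
eef_rot: [0.949, 0.314, -0.001, -0.0]
force: [0.4, -0.5, -4.7]
width: 38.4
grip_force: 61.5
```

Run:
```python
from h import *
s=snap('wrist'); np.savez('wrist6.npz',**s); save(s,'wrist6.png',k=1.4)
q=robot.sense(); print(q['tcp_pos'],q['force'],1.4*proj(s,[471.7,62,80]))
```

```text
[471.70932704  61.87722933 111.84381015] [-0.27709542 -0.16392832 -4.99464348] [385.85824462 345.20053021]
```

View pics/wrist6.png

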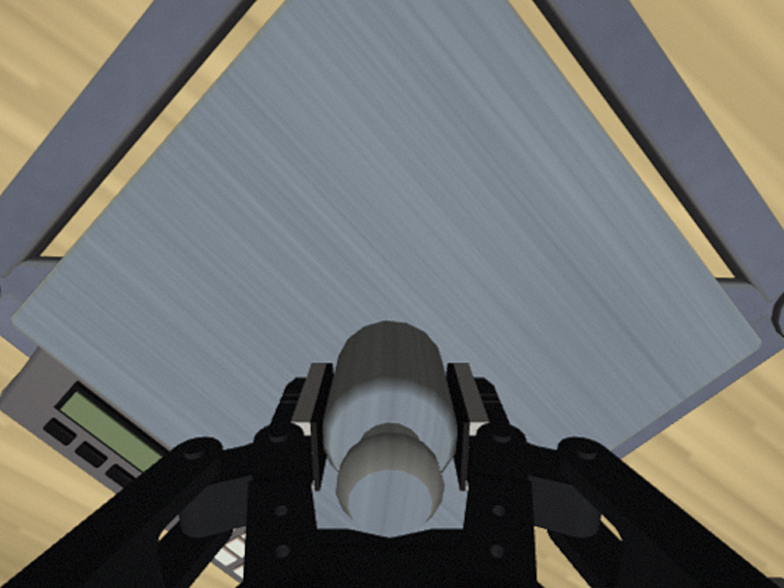

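The weight is held upright at (390,400) over the pan. The pan's left and right corners are at (12,318) and (760,343), so I check the middle from that diagonal.

Run:
```python
from h import *
s=dict(np.load('wrist6.npz')); a=ray(s,9/1.4,318/1.4,80);b=ray(s,763/1.4,345/1.4,80); print(a,b,(a+b)/2,np.linalg.norm(a-b))
```

```text
[390.52100034 191.16211887  80.        ] [564.35577797 -62.27368808  80.        ] [477.43838915  64.44421539  80.        ] 307.324320807228
```

move_arm([
  {"jaw":0.3,"dx":0.2,"dy":0.1,"dz":-0.5,"turn":0},
  {"jaw":0.3,"dx":0.2,"dy":0.1,"dz":-1,"turn":0},
  {"jaw":0.3,"dx":0.2,"dy":0.1,"dz":-1.3,"turn":0},
  {"jaw":0.3,"dx":0.2,"dy":0.1,"dz":-1.5,"turn":0},
  {"jaw":0.3,"dx":0.2,"dy":0.1,"dz":-1.5,"turn":0},
  {"jaw":0.3,"dx":0.2,"dy":0.1,"dz":-1.5,"turn":0},
])

```text
time_s: 19.32
tcp_pos: [473.8, 63.4, 97.2]
eef_rot: [0.949, 0.314, 0.0, 0.0]
force: [-0.4, 0.1, -5.3]
width: 38.5
grip_force: 61.5
```

move_arm([
  {"jaw":0.3,"dx":0,"dy":0,"dz":-0.05,"turn":0},
  {"jaw":0.3,"dx":0,"dy":0,"dz":-0.1,"turn":0},
  {"jaw":0.3,"dx":0,"dy":0,"dz":-0.15,"turn":0},
  {"jaw":0.3,"dx":0,"dy":0,"dz":-0.15,"turn":0},
])

```text
time_s: 19.82
tcp_pos: [473.7, 63.4, 95.6]
eef_rot: [0.949, 0.314, -0.0, -0.0]
force: [-0.4, 0.2, -4.6]
width: 38.8
grip_force: 61.5
```

move_arm([
  {"jaw":0.3,"dx":0,"dy":0,"dz":-0.05,"turn":0},
  {"jaw":0.3,"dx":0,"dy":0,"dz":-0.1,"turn":0},
  {"jaw":0.3,"dx":0,"dy":0,"dz":-0.1,"turn":0},
])

```text
time_s: 20.2
tcp_pos: [473.7, 63.4, 94.5]
eef_rot: [0.949, 0.314, -0.0, -0.0]
force: [0.2, 0.4, -5.2]
width: 38.0
grip_force: 61.5
```

move_arm([
  {"jaw":0.3,"dx":0,"dy":0,"dz":-0.05,"turn":0},
  {"jaw":0.3,"dx":0,"dy":0,"dz":-0.1,"turn":0},
  {"jaw":0.3,"dx":0,"dy":0,"dz":-0.1,"turn":0},
])

```text
time_s: 20.58
tcp_pos: [473.7, 63.4, 93.5]
eef_rot: [0.949, 0.314, -0.0, -0.0]
force: [-0.0, -0.4, -5.7]
width: 38.7
grip_force: 61.5
```

move_arm([
  {"jaw":0.3,"dx":0,"dy":0,"dz":-0.05,"turn":0},
  {"jaw":0.3,"dx":0,"dy":0,"dz":-0.1,"turn":0},
  {"jaw":0.3,"dx":0,"dy":0,"dz":-0.1,"turn":0},
])

```text
time_s: 20.95
tcp_pos: [473.8, 63.4, 92.9]
eef_rot: [0.949, 0.314, 0.0, 0.0]
force: [-3.6, 0.1, 3.3]
width: 38.8
grip_force: 62.3
```

Contact is confirmed: the force went from -5 N to +3 N. I release and rise.

move_arm([
  {"jaw":0.45,"dx":0,"dy":0,"dz":0,"turn":0},
  {"jaw":0.6,"dx":0,"dy":0,"dz":0,"turn":0},
  {"jaw":0.75,"dx":0,"dy":0,"dz":0,"turn":0},
  {"jaw":0.75,"dx":0,"dy":0,"dz":0,"turn":0},
  {"jaw":0.75,"dx":0,"dy":0,"dz":2,"turn":0},
  {"jaw":0.75,"dx":0,"dy":0,"dz":5,"turn":0},
  {"jaw":0.75,"dx":0,"dy":0,"dz":9,"turn":0},
  {"jaw":0.75,"dx":0,"dy":0,"dz":13,"turn":0},
  {"jaw":0.75,"dx":0,"dy":0,"dz":16,"turn":0},
])

```text
time_s: 22.08
tcp_pos: [473.9, 63.4, 254.3]
eef_rot: [0.949, 0.314, 0.001, 0.0]
force: [0.2, 0.7, 0.2]
width: 63.6
grip_force: 0.0
```

move_arm([
  {"jaw":0.75,"dx":2,"dy":-5,"dz":0,"turn":0},
  {"jaw":0.75,"dx":2,"dy":-10,"dz":0,"turn":0},
  {"jaw":0.75,"dx":2,"dy":-15,"dz":0,"turn":0},
  {"jaw":0.75,"dx":2,"dy":-20,"dz":0,"turn":0},
  {"jaw":0.75,"dx":2,"dy":-25,"dz":0,"turn":0},
  {"jaw":0.75,"dx":2,"dy":-30,"dz":0,"turn":0},
  {"jaw":0.75,"dx":2,"dy":-34,"dz":0,"turn":0},
  {"jaw":0.75,"dx":2,"dy":-34,"dz":0,"turn":0},
])

```text
time_s: 23.08
tcp_pos: [493.4, -278.8, 252.2]
eef_rot: [0.95, 0.313, -0.0, 0.0]
force: [-0.1, 0.3, -0.3]
width: 64.2
grip_force: 0.0
```

Run:
```python
from h import *
t=snap('top'); np.savez('top2.npz',**t); save(t,'top2.png',k=1.4)
print(robot.sense()['time_s'])
```

```text
23.125
```

View pics/top2.png

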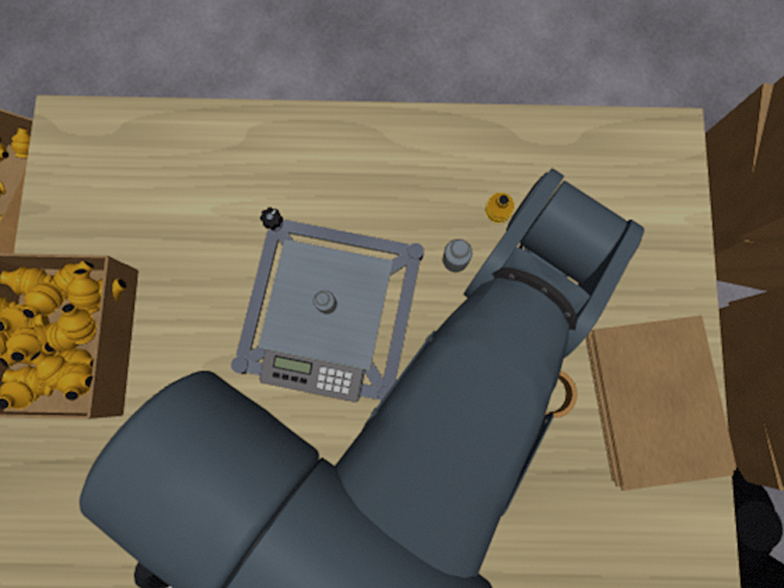

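The top view shows the weight upright in the middle of the pan at (325,301). The bosses at (240,366) and (415,251) have not moved, and the visible bystanders are in place.

```bash
python3 -c "
from cell import robot
print(robot.sign_off())"
```

```text
the job is handed in; nothing more can be done
None
```

I turned the knob about 233° clockwise until the force check showed all four feet sharing the load, stood the 500 g weight mid-pan with the scale not visibly moved, and handed in at about 23 s; one bottle was hidden by the arm in the final view.

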